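# Refit the bucket of the worktop pedal bin

## Robot

A 6-joint arm with a two-finger parallel gripper is mounted at the origin on a cart in front of the work surface, level with it; the furniture and walls round the work are solid. World frame = base frame: x ahead of the robot, y to its left, z up, the work surface at z = 0. Lengths are in mm, angles in rad, forces in N, time in s.
With the tool pointing down it reaches from about 400 to 925 mm from the base axis. Payload 12.5 kg.
Tool frame: the origin (TCP) lies at the very end of the fingers, on their centre line; the grasp point (between the pads) lies 19 mm behind it; z points along the fingers, y is the line along which they close (so a half turn about z gives the same grasp; the last joint's range is limited). The gripper opens to 95 mm and grips with 3 to 60 N. Pads are 20 mm wide; open, the fingers measure 119 mm over their backs; the gripper's body (75 mm by 180 mm) begins 59 mm behind the grasp point.
Start: joints at [-1.451, 0.491, 1.559, -0, 1.092, -0.106], TCP at [139.951, -609.147, 214.661] pointing down, gripper open.
Joint ranges: [-3.1, 3.1], [-0.84, 2.19], [0.05, 2.79], [-1.13, 4.28], [0.06, 2.93], [-2.69, 2.69]. Speed limits (rad/s): [2.22, 2.22, 2.79, 3.14, 3.14, 3.14].

## Interface

Orientations are given as [roll, pitch, yaw] about the fixed x, y, z axes, in that order (R = Rz(yaw) Ry(pitch) Rx(roll)).
In Python, from cell import env gives the robot as it stands.
- The arm moves only by the shell command python3 steer.py FILE, which reads ROWS from the file FILE. ROWS is a JSON list that holds a single list of rows (three levels of brackets), with 1 to 5 rows, each of 5 numbers: dx, dy, dz in normalised numbers (1 is 0.3 m), then a turn about the tool's z in shares of 90 degrees (1.0 is 90 degrees), then the opening from 0.0 (shut) to 1.0 (fully open); each row is the pose to reach, as a shift and turn from the pose commanded when the command began, along the tool's axes at that moment; what a row does not reach only later rows make up. A row lasts 1/12 s, in which the tool goes at most 41.7 mm and 0.125 rad, less where a joint would pass 70% of its speed; a pose out of reach is approached as far as the arm can. The fingers move at their own pace and stop on an object; the grip force is fixed at half the most. Time passes only in rows, so rows that do not move let the fingers close. It prints the time, the measured TCP pose, the force, the opening and the grip force at its end. Input that does not fit is refused with a message, and nothing moves.
- env.state(): the state, without advancing time (a new reading comes with each control period).
- env.read_camera(name): name is "scene" or "top"; returns (picture, depth): 384x512x3 uint8, red, green, blue; 384x512 float32, mm along the optical axis (not along the pixel's ray), 0 where there is no reading.
- env.camera_info(name): a dict with "vertical_fov" (degrees; the focal length in pixels is half the picture's height over the tangent of half this angle, whatever the lens; pixels are square), "cx", "cy" (the principal point, pixels), "dist_coeffs" ([k1, k2, p1, p2, k3] as OpenCV has them; the pictures are not rectified), "origin" and "attitude" of the camera in the world. Camera axes: x right, y down, z forward; pixel columns grow to the right and rows downward; lengths in mm; the calibration is good to about 2 mm. A picture is of the moment at which its call begins. camera_info takes no time and is no camera call.
- env.job_done(): hands the job in; it is judged then, once.
The state is a dict: "t": time; "joints": joint angles; "qvel": joint speeds; "tau": joint torques, N m; "eef_pos": TCP position; "tcp_rot": TCP orientation; "ft_force": force on the tool from outside, world axes, zero at the start; "moment": the same for the moment, N m; "opening": opening from 0.0 (shut) to 1.0 (fully open); "grip_force": force on a finger pad.
Only numpy, scipy, OpenCV 4.12 (cv2) and the standard library are available. Lean on these libraries where they do the work, as an engineer would, in place of code of your own. Each camera call takes 0.05 s, during which the arm holds its last target. There are 200 camera calls.

## Task

The small pedal bin has been washed: put its grey inner bucket back. Open the bin by pressing its pedal all the way down to the stop, so that the lid swings over and stays open by itself when you let the pedal come up again; then lower the bucket gently into the open bin until its rim hangs level on the bin's rim, let go of it, and shut the lid. Keep the bucket upright and leave the mug, onion, lemon and fish tin where they are.

Things in the scene. Friction and masses are not known exactly. Their poses are not given: they have to be found in the camera images.
- bin: Small pedal bin, fixed: grey-green shell 136 mm across on a black foot, steel lid. Origin on the worktop at the shell's centre; x points from the pedal (-x) to the lid hinge (+x), z up. Shell rim at z = 140 mm, mouth 126 mm across; black spine with the hinge out to x = 101 mm, 50 mm wide. Top of the shut lid at z = 170 mm.
- bin_pedal (a joint): Pedal lever at the bin's foot: 0 = up at rest, 0.205 rad = down on its hard stop; spring return. Pressed at pedal_pad it takes 10 to 17 N to start the lid (brief peaks to 26 N at 20 mm/s), then 4 to 6 N, and stiffens at once on the stop. The lid passes its balance point only close to the stop (at 0.19 rad); let up sooner and it falls shut.
- pedal_pad (a point): Middle of the top of the pedal's steel plate (52 mm long, 60 mm wide, 7 mm thick, ribbed). At rest at (-130, 0, 35) mm in the bin's frame, 62 mm in front of the shell; at the stop 20 mm lower (z = 15 mm). It swings about an axis along the bin's y through (-30, 0, 18) mm.
- bin_lid (a joint): Lid: 0 = shut, 1.83 rad = open on its back stop. Hinge axis along the bin's y through (88, 0, 140) mm. The pedal only pushes it (to about 1.43 rad at the stop); past about 1.31 rad it tips over by its own weight to 1.83 and stays there when the pedal comes up. Brought forward below about 1.25 rad it falls shut by itself, damped, in about a second.
- lid_lip (a point): Front end of the black thumb lip of the lid (44 mm wide, 6 mm thick, sticks out 6 mm from the 149 mm wide cap), 169 mm from the hinge axis. Shut, it is at the front; open, it is the top of the standing lid, about 300 mm above the worktop and 50 mm further back than the hinge.
- lid_back (a point): Point on the outer face of the lid's flat steel top, 133 mm from the hinge along the lid and 30 mm from the hinge plane. With the lid open this face looks backward (the bin's +x) and the point is at (151, 0, 261) mm in the bin's frame: push about here from behind, towards the bin's -x, to bring the lid forward.
- bucket: Grey plastic inner bucket, loose, 0.14 to 0.28 kg, 131 mm across its flat rim. Origin at the centre of its underside, z up, x along the carry bar. Tapers from 84 mm across at the foot to 119 mm below the rim, whose underside is at z = 100 mm. Seated, the rim hangs on the bin's rim: origin at (0, 0, 40) mm in the bin's frame, about 3 mm play to each side, at any yaw.
- carry_bar (a point): Middle of the top of the bucket's carry bar, 123 mm above the bucket's underside: a straight bar 12 mm wide and 14 mm high, 78 mm long along the bucket's x, across the middle of the mouth, its underside 5 mm above the rim, open on both sides (45 mm from the bar to the rim on each side).
- mug_stone: Blue-grey mug, 96 mm high, bystander. Origin at its underside.
- onion: Brown onion, 77 mm, bystander.
- lemon: Yellow lemon, 78 mm, bystander.
- tin_fish: Flat tin, 86 mm across, 40 mm high, bystander.

How it is judged:
By the outcome, as a careful person would: the job done as asked, in the order asked, and still so for the second after the job is handed in, with the robot touching nothing.
It also fails if it takes over 72 s, if anything falls off the work surface, if the arm or the gripper's body presses on something with over 40 N, if the wrist force passes 120 N, or if a joint passes its speed limit or range.

## Working session

There is one attempt and no reset: what is moved stays moved. The work goes in short steps, Python scripts to look and compute and a shell command to move; the robot and the scene stay as the last step left them, time stands still between calls to the robot, and variables do not carry over. Pictures are saved under pics/ and viewed, at most 10 in all, crops included, and the job is handed in when it is done.

```bash
ls; mkdir -p pics
python3 - <<'E'
from cell import env
import cv2
for n in("scene","top"):
    p,d=env.read_camera(n); cv2.imwrite(f"pics/{n}0.png",p[:,:,::-1]); import numpy as np; np.savez(f"{n}0.npz",p=p,d=d)
    print(env.camera_info(n))
s=env.state(); print(s)
E
```

```text
cell.py
pics
steer.py
{'vertical_fov': 51.85262982003778, 'cx': 252.60884769932352, 'cy': 189.51516811170302, 'dist_coeffs': array([-0.107465,  0.      ,  0.      ,  0.      ,  0.      ]), 'origin': array([ 283.85314004,  500.2411447 , 1177.47439652]), 'attitude': array([-2.63767298,  0.00604335, -2.66564925])}
{'vertical_fov': 52.48902742749342, 'cx': 247.09555673715462, 'cy': 195.3451771407299, 'dist_coeffs': array([-0.08724703,  0.        ,  0.        ,  0.        ,  0.        ]), 'origin': array([ 327.22938941,  -19.75344862, 1205.04024522]), 'attitude': array([-2.94657897,  0.02978121, -1.59840172])}
{'t': 0.1, 'joints': array([-1.45061343e+00,  4.91436766e-01,  1.55938568e+00, -4.71799004e-05,
        1.09167285e+00, -1.05610923e-01]), 'qvel': array([ 5.51158863e-04, -2.30144103e-03, -1.28669434e-03, -6.76881801e-04,
        8.73570714e-04,  4.52320030e-05]), 'tau': array([ 2.40651949e-03, -6.13625264e+01, -2.58603179e+01,  6.94145844e-02,
        4.70807240e-02, -4.27323039e-05]), 'eef_pos': array([ 139.90428214, -608.92645273,  214.15999063]), 'tcp_rot': array([-3.14069063e+00, -5.35372892e-05,  2.25815562e-01]), 'ft_force': array([-0.41011537,  0.73048357,  0.13333093]), 'moment': array([-0.02137071,  0.03717618,  0.0337845 ]), 'grip_force': 0.0, 'opening': 0.9983171790659747}
```

View pics/scene0.png

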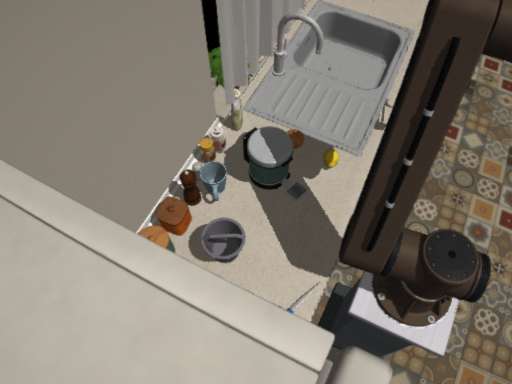

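View pics/top0.png

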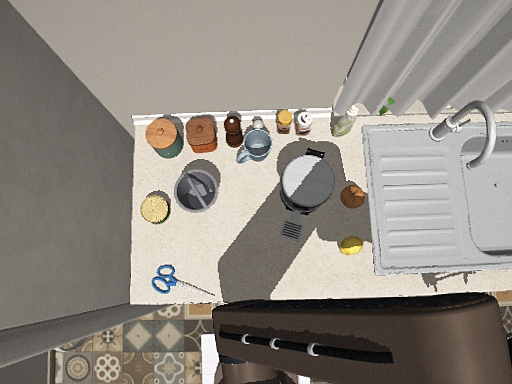

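The top view shows the bin lid at (308,182), pedal (291,229), bucket (196,190) with its bar running from upper left to lower right, mug (257,146), onion (352,195), lemon (350,245) and tin (155,209).

```bash
cat > h.py <<'E'
import numpy as np, cv2
from cell import env
from scipy.spatial.transform import Rotation as R
def cloud(n,d):
    i=env.camera_info(n); f=192/np.tan(np.radians(i["vertical_fov"]/2))
    K=np.array([[f,0,i["cx"]],[0,f,i["cy"]],[0,0,1]])
    v,u=np.mgrid[0:384,0:512]
    q=cv2.undistortPoints(np.stack([u,v],-1).reshape(-1,1,2).astype(float),K,i["dist_coeffs"]).reshape(384,512,2)
    P=np.dstack([q,np.ones((384,512))])*d[...,None]
    W=P@R.from_euler("xyz",i["attitude"]).as_matrix().T+i["origin"]
    W[d==0]=np.nan
    return W
def look(n,save=None):
    p,d=env.read_camera(n)
    if save: cv2.imwrite(f"pics/{save}.png",p[:,:,::-1])
    return p,cloud(n,d)
def circ(P):
    A=np.c_[2*P[:,:2],np.ones(len(P))]; c=np.linalg.lstsq(A,(P[:,:2]**2).sum(1),rcond=None)[0]
    return c[:2],np.sqrt(c[2]+c[0]**2+c[1]**2)
def edge(m): # contour pixels of the largest blob
    c=max(cv2.findContours(m.astype(np.uint8),0,1)[0],key=cv2.contourArea)[:,0]; return c[:,1],c[:,0]
E
python3 - <<'E'
from h import *
def box(W,z0,z1,u0,u1,v0,v1):
    m=(W[...,2]>z0)&(W[...,2]<z1); k=np.zeros_like(m); k[v0:v1,u0:u1]=1; return m&k
for n,B in(("top",dict(lid=(275,340,150,218),buc=(168,225,165,215),ped=(278,306,214,245),mug=(232,275,125,168),onion=(338,366,180,212),lemon=(336,368,232,258),tin=(138,172,192,225))),
           ("scene",dict(lid=(240,300,122,192),buc=(195,250,212,265),ped=(284,310,178,202),mug=(195,232,160,203),onion=(286,306,126,152),lemon=(320,344,146,170)))):
    z=np.load(n+"0.npz"); W=cloud(n,z["d"]); print(n,"table z",np.nanmedian(W[(np.abs(W[...,2])<15)][:,2]))
    for k,b in B.items():
        zz={"lid":(150,185),"buc":(90,140),"ped":(24,48)}.get(k,(12,130))
        m=box(W,*zz,*b); P=W[m]
        print(k,len(P),"med",np.median(P,0).round(1),"min",P.min(0).round(),"max",P.max(0).round())
        if k in("lid",):
            c,r=circ(W[edge(m)]); print("  circle",c.round(1),r.round(1))
        if k=="buc":
            m2=box(W,90,112,*b); e=edge(m); c,r=circ(W[e]); print("  circle",c.round(1),r.round(1),np.median(W[e][:,2]))
            Q=W[box(W,115,135,*b)]; c0=Q.mean(0); Q=Q[np.linalg.norm(Q[:,:2]-c,axis=1)<36]; ev=np.linalg.svd(Q[:,:2]-Q[:,:2].mean(0))[2][0]; print("  bar",len(Q),Q.mean(0).round(1),np.arctan2(ev[1],ev[0]))
        if k=="ped":
            (x,s,a)=cv2.minAreaRect(P[:,:2].astype(np.float32)); print("  rect",x,s,a)
E
```

```text
top table z 0.5354667579113084
lid 2252 med [ 568.6 -161.5  169.5] min [ 490. -235.  150.] max [661. -91. 177.]
  circle [ 573.2 -162.8] 73.9
buc 668 med [568.4 157.9 104.6] min [501.  91.  90.] max [630. 220. 128.]
  circle [565.6 156. ] 64.2 103.75286640935553
  bar 105 [565.7 155.7 122.2] -2.6203170432456684
ped 391 med [ 453.7 -125.6   34. ] min [ 418. -166.   24.] max [499. -90.  42.]
  rect (464.7229309082031, -126.87266540527344) (57.337284088134766, 87.0966796875) 71.4350814819336
mug 868 med [730.2 -13.2  66. ] min [660. -72.  12.] max [779.  53. 124.]
onion 460 med [ 541.6 -307.9   50.7] min [ 511. -348.   18.] max [ 580. -276.   79.]
lemon 340 med [ 395.9 -295.2   46.7] min [ 371. -336.   22.] max [ 423. -262.   60.]
tin 669 med [524.8 294.6  37.2] min [484. 253.  12.] max [570. 340.  44.]
scene table z -0.932906484514092
lid 1530 med [ 568.5 -152.4  168. ] min [ 489. -231.  150.] max [659. -87. 176.]
  circle [ 572.5 -160.1] 73.0
buc 655 med [570.6 155.  102.7] min [501.  93.  90.] max [631. 223. 125.]
  circle [566.2 158.5] 63.9 101.88168236979038
  bar 106 [566.4 159.7 120.1] 0.5283993101221323
ped 296 med [ 453.1 -123.7   32.6] min [ 416. -155.   24.] max [506. -85.  40.]
  rect (465.6061706542969, -125.11184692382812) (61.593257904052734, 89.24031829833984) 72.26301574707031
mug 862 med [725.8 -25.6  63.1] min [ 660. -109.   12.] max [793.  63. 123.]
onion 217 med [ 532.7 -305.2   51.9] min [ 510. -344.   24.] max [ 576. -280.   78.]
lemon 241 med [ 393.4 -286.3   43.8] min [ 368. -333.   20.] max [ 425. -262.   58.]
```

The rows are not in the units I measure in: shifts go in shares of 0.3 m and turns go in shares of 90 degrees. I convert before sending: -140 mm / 300 = -0.4667, -110 mm / 300 = -0.3667.

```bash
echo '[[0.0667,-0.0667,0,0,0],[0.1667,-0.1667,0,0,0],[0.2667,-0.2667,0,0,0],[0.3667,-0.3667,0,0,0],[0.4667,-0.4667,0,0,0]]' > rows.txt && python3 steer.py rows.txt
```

```text
refused: ROWS must be a list holding one list of rows, three levels of brackets. Nothing was moved.
```

Refused on format, not on reach. It needs a list holding one list of rows, three levels of brackets.

```bash
echo '[[[0.0667,-0.0667,0,0,0],[0.1667,-0.1667,0,0,0],[0.2667,-0.2667,0,0,0],[0.3667,-0.3667,0,0,0],[0.4667,-0.4667,0,0,0]]]' > rows.txt && python3 steer.py rows.txt
echo '[[[0.1,-0.1,0,0,0],[0.2,-0.2,0,0,0],[0.3,-0.3,0,0,0],[0.3833,-0.3833,0,0,0],[0.4667,-0.4667,0,0,0]]]' > rows.txt && python3 steer.py rows.txt
echo '[[[0.1,-0.1,0,0,0],[0.2,-0.2,0,0,0],[0.3,-0.3,0,0,0],[0.3833,-0.3833,0,0,0],[0.42,-0.4267,0,0,0]]]' > rows.txt && python3 steer.py rows.txt
echo '[[[0,0,0.0667,0.07,0],[0,0,0.1667,0.1401,0],[0,0,0.2667,0.2101,0],[0,0,0.35,0.2801,0],[0,0,0.4167,0.3431,0]]]' > rows.txt && python3 steer.py rows.txt
echo '[[[0,0,0,0,0],[0,0,0,0,0]]]' > rows.txt && python3 steer.py rows.txt
```

```text
t: 0.52
eef_pos: [243.9, -442.1, 214.4]
tcp_rot: [-3.141, 0.0, 0.225]
ft_force: [1.6, -0.6, 0.6]
opening: 0.707
grip_force: 0.0
t: 0.93
eef_pos: [349.1, -274.1, 214.6]
tcp_rot: [-3.142, 0.0, 0.226]
ft_force: [0.5, -0.4, 0.4]
opening: 0.354
grip_force: 0.0
t: 1.35
eef_pos: [444.1, -120.0, 214.6]
tcp_rot: [-3.141, -0.0, 0.228]
ft_force: [-0.2, 0.1, -0.5]
opening: 0.026
grip_force: 0.0
t: 1.77
eef_pos: [442.1, -122.8, 87.8]
tcp_rot: [-3.142, 0.002, -0.319]
ft_force: [0.7, -0.4, 1.4]
opening: 0.001
grip_force: 0.0
t: 1.93
eef_pos: [442.4, -123.1, 89.3]
tcp_rot: [-3.141, 0.002, -0.31]
ft_force: [0.5, -0.4, -1.1]
opening: 0.004
grip_force: 0.0
```

```bash
cat > g.py <<'E'
import sys; from h import *
# distance in tool axes to world target x y z yaw
s=env.state(); r=R.from_euler("xyz",s["tcp_rot"]); t=np.array([float(a) for a in sys.argv[1:4]])
print("t",round(s["t"],2),"at",s["eef_pos"].round(1),"yaw",s["tcp_rot"][2].round(3),"F",s["ft_force"].round(1),"shift",(r.inv().apply(t-s["eef_pos"])).round(1),"turn",round((s["tcp_rot"][2]-float(sys.argv[4])),3))
E
python3 g.py 444.5 -119.7 45 -0.313
```

```text
t 1.93 at [ 442.4 -123.1   89.3] yaw -0.31 F [ 0.5 -0.4 -1.1] shift [ 1.1 -3.9 44.3] turn 0.003
```

Converted, 46 mm / 300 = 0.1533, 44 mm / 300 = 0.1467.

```bash
echo '[[[0.0033,-0.0133,0.0333,0,0],[0.0033,-0.0133,0.0733,0,0],[0.0033,-0.0133,0.1133,0,0],[0.0033,-0.0133,0.1467,0,0],[0.0033,-0.0133,0.1533,0,0]]]' > rows.txt && python3 steer.py rows.txt
for_note=1; echo '[[[0,0,0.0067,0,0],[0,0,0.0133,0,0],[0,0,0.02,0,0],[0,0,0.0233,0,0],[0,0,0.0267,0,0]]]' > rows.txt && python3 steer.py rows.txt
echo '[[[0,0,0.0033,0,0],[0,0,0.0067,0,0],[0,0,0.01,0,0],[0,0,0.0133,0,0],[0,0,0.0167,0,0]]]' > rows.txt && python3 steer.py rows.txt
```

```text
t: 2.35
eef_pos: [445.2, -119.8, 43.9]
tcp_rot: [3.141, -0.001, -0.31]
ft_force: [-0.2, 0.1, 0.2]
opening: 0.004
grip_force: 0.0
t: 2.77
eef_pos: [445.0, -119.8, 35.9]
tcp_rot: [3.141, -0.001, -0.313]
ft_force: [0.6, -0.3, 1.9]
opening: 0.005
grip_force: 0.7
t: 3.18
eef_pos: [444.5, -119.6, 31.1]
tcp_rot: [3.141, 0.0, -0.313]
ft_force: [-3.0, 1.5, 9.7]
opening: 0.007
grip_force: 4.5
```

Converted, 5 mm / 300 = 0.0167, 4 mm / 300 = 0.0133.

```bash
echo '[[[0,0,0.0033,0,0],[0,0,0.0067,0,0],[0,0,0.01,0,0],[0,0,0.0133,0,0],[0,0,0.0167,0,0]]]' > rows.txt && python3 steer.py rows.txt
echo '[[[0,0,0.0033,0,0],[0,0,0.0067,0,0],[0,0,0.01,0,0],[0,0,0.0133,0,0],[0,0,0.0167,0,0]]]' > rows.txt && python3 steer.py rows.txt
echo '[[[0,0,0.0033,0,0],[0,0,0.0067,0,0],[0,0,0.01,0,0],[0,0,0.0133,0,0]]]' > rows.txt && python3 steer.py rows.txt
```

```text
t: 3.6
eef_pos: [444.1, -119.4, 25.8]
tcp_rot: [3.142, 0.002, -0.313]
ft_force: [-3.4, 1.4, 5.4]
opening: 0.005
grip_force: 2.9
t: 4.02
eef_pos: [443.9, -119.3, 20.7]
tcp_rot: [-3.142, 0.002, -0.313]
ft_force: [-5.3, -0.8, 6.0]
opening: 0.005
grip_force: 3.1
t: 4.35
eef_pos: [443.9, -119.3, 16.7]
tcp_rot: [-3.142, 0.002, -0.313]
ft_force: [-4.1, -0.4, 6.8]
opening: 0.002
grip_force: 3.1
```

Converted, 2 mm / 300 = 0.0067, 1.4 mm / 300 = 0.0047.

```bash
echo '[[[0,0,0.0023,0,0],[0,0,0.0047,0,0],[0,0,0.0067,0,0]]]' > rows.txt && python3 steer.py rows.txt
echo '[[[0,0,0.0017,0,0],[0,0,0.0033,0,0],[0,0,0.0033,0,0]]]' > rows.txt && python3 steer.py rows.txt
```

```text
t: 4.6
eef_pos: [444.1, -119.4, 14.6]
tcp_rot: [-3.142, 0.002, -0.313]
ft_force: [-3.6, 1.8, 5.0]
opening: 0.003
grip_force: 2.5
t: 4.85
eef_pos: [444.1, -119.4, 14.2]
tcp_rot: [3.142, 0.001, -0.313]
ft_force: [-6.6, 1.7, 16.6]
opening: 0.008
grip_force: 8.9
```

Converted, 0.8 mm / 300 = 0.0027, 0.5 mm / 300 = 0.0017.

```bash
echo '[[[0,0,0.0017,0,0],[0,0,0.0027,0,0],[0,0,0.0027,0,0],[0,0,0.0027,0,0],[0,0,0.0027,0,0]]]' > rows.txt && python3 steer.py rows.txt
echo '[[[0,0,0,0,0],[0,0,0,0,0],[0,0,0,0,0],[0,0,0,0,0],[0,0,0,0,0]]]' > rows.txt && python3 steer.py rows.txt
python3 - <<'E'
from h import *
p,W=look("top","top1"); m=W[...,2]; print(np.nanmax(m[100:215,270:345]))
E
```

```text
t: 5.27
eef_pos: [444.2, -119.4, 14.0]
tcp_rot: [3.141, 0.001, -0.313]
ft_force: [-10.4, 1.8, 27.1]
opening: 0.006
grip_force: 14.2
t: 5.68
eef_pos: [444.2, -119.4, 14.0]
tcp_rot: [3.142, 0.001, -0.313]
ft_force: [-9.0, 1.7, 27.5]
opening: 0.005
grip_force: 14.2
715.9237730052552
```

View pics/top1.png

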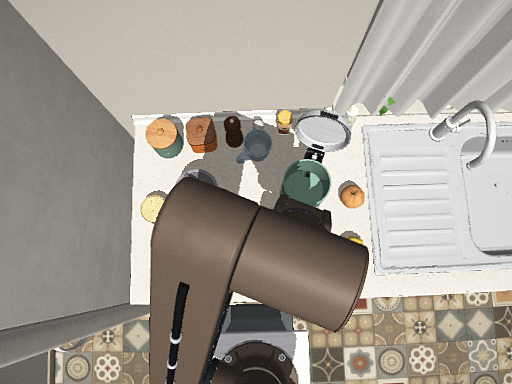

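Lid stands open behind the bin (324,131); the green mouth is visible at (306,183).

Converted, -28 mm / 300 = -0.0933, -20 mm / 300 = -0.0667.

```bash
echo '[[[0,0,-0.0067,0,0],[0,0,-0.02,0,0],[0,0,-0.04,0,0],[0,0,-0.0667,0,0],[0,0,-0.0933,0,0]]]' > rows.txt && python3 steer.py rows.txt
echo '[[[0,0,-0.0833,0,0],[0,0,-0.2,0,0.2],[0,0,-0.3167,0,0.5],[0,0,-0.4333,0,0.5],[0,0,-0.5333,0,0.5]]]' > rows.txt && python3 steer.py rows.txt
echo '[[[0.01,-0.1,0,0,0.5],[0.02,-0.2167,0,0,0.5],[0.0333,-0.3333,0,0,0.5],[0.0467,-0.45,0,0,0.5],[0.06,-0.5667,0,0,0.5]]]' > rows.txt && python3 steer.py rows.txt
echo '[[[0.0133,-0.1167,0,0,0.5],[0.0267,-0.2333,0,0,0.5],[0.0367,-0.3333,0,0,0.5],[0.0433,-0.4167,0,0,0.5],[0.0433,-0.4333,0,0,0.5]]]' > rows.txt && python3 steer.py rows.txt
echo '[[[0,0,0,-0.0764,0.5],[0,0,0,-0.1528,0.5],[0,0,0,-0.2292,0.5],[0,0,0,-0.3056,0.5],[0,0,0,-0.382,0.5]]]' > rows.txt && python3 steer.py rows.txt
echo '[[[0,0,0,-0.0764,0.5],[0,0,0,-0.1515,0.5],[0,0,0,-0.1515,0.5]]]' > rows.txt && python3 steer.py rows.txt
python3 - <<'E'
from h import *
p,W=look("top","top2"); p2,W2=look("scene","scene2")
for n,W,(u0,u1,v0,v1) in(("top",W,(275,340,150,215)),("scene",W2,(235,300,120,195))):
    m=np.zeros((384,512),bool); m[v0:v1,u0:u1]=1
    m&=(np.abs(W[...,2]-140)<5); P=W[m]; q=np.hypot(P[:,0]-572,P[:,1]+161)<76; P=P[q]
    print(n,len(P),circ(P),np.median(P[:,2]), P.min(0),P.max(0))
    m=(W[...,2]>175)&(np.hypot(W[...,0]-700,W[...,1]+200)<120)&(W[...,2]<340); P=W[m]; print("lid",len(P),P.min(0),P.max(0))
    print("xmax table",np.nanpercentile(W[(np.abs(W[...,2]-300)<20)][:,0],[50,95,99.5]))
E
python3 g.py 566 157 97 0.525
```

```text
t: 6.15
eef_pos: [445.3, -119.9, 41.6]
tcp_rot: [3.141, -0.001, -0.313]
ft_force: [1.0, -1.0, 0.3]
opening: 0.007
grip_force: 0.0
t: 6.57
eef_pos: [444.8, -119.7, 203.9]
tcp_rot: [3.141, -0.002, -0.313]
ft_force: [0.1, -0.7, -0.2]
opening: 0.224
grip_force: 0.0
t: 6.98
eef_pos: [514.8, 38.1, 201.8]
tcp_rot: [-3.141, -0.001, -0.313]
ft_force: [0.6, -0.4, -0.3]
opening: 0.496
grip_force: 0.0
t: 7.4
eef_pos: [567.7, 159.3, 201.2]
tcp_rot: [-3.141, -0.001, -0.311]
ft_force: [-0.8, 0.5, -0.2]
opening: 0.5
grip_force: 0.0
t: 7.82
eef_pos: [566.5, 155.6, 201.4]
tcp_rot: [3.141, -0.0, 0.293]
ft_force: [0.4, -0.2, 0.3]
opening: 0.497
grip_force: 0.0
t: 8.07
eef_pos: [566.6, 155.6, 201.4]
tcp_rot: [3.141, -0.0, 0.53]
ft_force: [-0.8, -0.5, 0.3]
opening: 0.499
grip_force: 0.0
top 277 (array([ 571.83881833, -162.46278788]), np.float64(64.4937362655244)) 139.68665759723763 [ 505.45383013 -228.26516293  135.01982791] [643.96580997 -97.54803209 144.96428148]
lid 1943 [ 650.02716074 -299.60854872  175.00106237] [ 782.48919341 -127.95594507  339.92044401]
xmax table [772.73467447 841.7034273  915.37003367]
scene 18 (array([ 605.25044702, -214.59322798]), np.float64(10.51945596810494)) 137.5121043818175 [ 592.00675347 -228.07859923  135.42844225] [ 621.45656599 -208.03977044  142.03526992]
lid 1438 [ 648.23062579 -296.68135237  175.06926983] [ 782.66500871 -127.05929667  339.87324959]
xmax table [774.11096891 841.28349287 842.89719327]
t 8.17 at [566.7 155.8 201.2] yaw 0.52 F [-0.4 -0.1  0.2] shift [  0.   -1.4 104.2] turn -0.005
```

View pics/scene2.png

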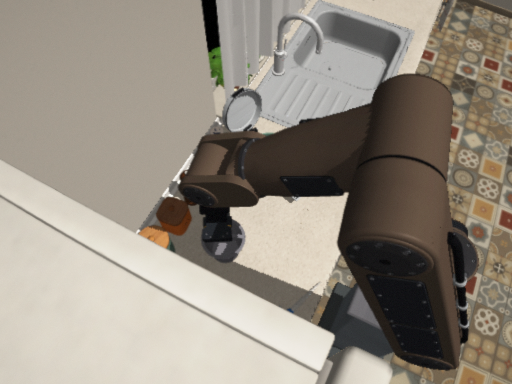

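The scene view shows the gripper over the bucket (222,240) and the lid standing open at (243,108).

Converted, 102 mm / 300 = 0.34, 90 mm / 300 = 0.3.

```bash
echo '[[[0,-0.0033,0.0667,0,0.5],[0,-0.0033,0.15,0,0.5],[0,-0.0033,0.2333,0,0.5],[0,-0.0033,0.3,0,0.5],[0,-0.0033,0.34,0,0.5]]]' > rows.txt && python3 steer.py rows.txt
echo '[[[0,0,0.0067,0,0.5],[0,0,0.0067,0,0.3],[0,0,0.0067,0,0],[0,0,0.0067,0,0],[0,0,0.0067,0,0]]]' > rows.txt && python3 steer.py rows.txt
echo '[[[0,0,0,0,0],[0,0,0,0,0],[0,0,0,0,0],[0,0,0,0,0],[0,0,0,0,0]]]' > rows.txt && python3 steer.py rows.txt
```

```text
t: 8.58
eef_pos: [565.5, 156.6, 96.9]
tcp_rot: [-3.141, 0.002, 0.52]
ft_force: [-0.1, -1.1, -0.1]
opening: 0.503
grip_force: 0.0
t: 9.0
eef_pos: [566.7, 157.1, 97.8]
tcp_rot: [3.141, -0.002, 0.524]
ft_force: [0.1, 0.1, 0.1]
opening: 0.276
grip_force: 0.0
t: 9.42
eef_pos: [566.5, 156.9, 97.1]
tcp_rot: [3.141, -0.001, 0.525]
ft_force: [0.3, -1.5, 3.9]
opening: 0.123
grip_force: 30.0
```

Converted, -54 mm / 300 = -0.18, -38 mm / 300 = -0.1267.

```bash
echo '[[[0,0,-0.0133,0,0],[0,0,-0.04,0,0],[0,0,-0.08,0,0],[0,0,-0.1267,0,0],[0,0,-0.18,0,0]]]' > rows.txt && python3 steer.py rows.txt
echo '[[[0,0,-0.0667,0,0],[0,0,-0.15,0,0],[0,0,-0.2333,0,0],[0,0,-0.3167,0,0],[0,0,-0.3667,0,0]]]' > rows.txt && python3 steer.py rows.txt
echo '[[[-0.0133,0.0233,-0.0133,0,0],[-0.04,0.07,-0.02,0,0],[-0.0733,0.1333,-0.02,0,0],[-0.1133,0.2033,-0.02,0,0],[-0.1533,0.2767,-0.02,0,0]]]' > rows.txt && python3 steer.py rows.txt
echo '[[[-0.04,0.0733,0,0,0],[-0.08,0.1467,0,0,0],[-0.12,0.22,0,0,0],[-0.16,0.2933,0,0,0],[-0.2,0.36,0,0,0]]]' > rows.txt && python3 steer.py rows.txt
echo '[[[-0.04,0.0733,0,0,0],[-0.08,0.1467,0,0,0],[-0.1133,0.21,0,0,0],[-0.1433,0.26,0,0,0],[-0.1633,0.29,0,0,0]]]' > rows.txt && python3 steer.py rows.txt
echo '[[[0,0,0,0.0509,0],[0,0,0,0.1146,0],[0,0,0,0.1846,0],[0,0,0,0.2546,0],[0,0,0,0.3183,0]]]' > rows.txt && python3 steer.py rows.txt
echo '[[[0,0,0,0.0637,0],[0,0,0,0.1273,0],[0,0,0,0.1783,0],[0,0,0,0.2133,0],[0,0,0,0.2133,0]]]' > rows.txt && python3 steer.py rows.txt
echo '[[[0,0,0,0,0],[0,0,0,0,0],[0,0,0,0,0]]]' > rows.txt && python3 steer.py rows.txt | tail -3
python3 g.py 572 -162 137 -0.313
```

```text
t: 9.83
eef_pos: [565.9, 157.1, 151.3]
tcp_rot: [-3.141, 0.001, 0.525]
ft_force: [-0.5, -0.1, -2.3]
opening: 0.124
grip_force: 30.0
t: 10.25
eef_pos: [566.5, 157.2, 264.0]
tcp_rot: [3.141, -0.002, 0.525]
ft_force: [-0.3, 1.2, -0.8]
opening: 0.126
grip_force: 30.0
t: 10.67
eef_pos: [567.3, 61.0, 266.1]
tcp_rot: [-3.141, 0.001, 0.526]
ft_force: [1.0, 0.4, -2.0]
opening: 0.125
grip_force: 30.0
t: 11.08
eef_pos: [569.6, -63.1, 266.0]
tcp_rot: [-3.141, 0.001, 0.524]
ft_force: [1.3, 0.6, -2.1]
opening: 0.124
grip_force: 30.0
t: 11.5
eef_pos: [570.7, -163.3, 265.9]
tcp_rot: [-3.141, 0.001, 0.523]
ft_force: [-0.5, 0.1, -2.3]
opening: 0.122
grip_force: 30.0
t: 11.92
eef_pos: [570.9, -161.1, 266.3]
tcp_rot: [-3.141, 0.001, 0.019]
ft_force: [-0.4, 0.2, -1.9]
opening: 0.122
grip_force: 30.0
t: 12.33
eef_pos: [571.0, -161.0, 266.3]
tcp_rot: [-3.142, 0.001, -0.313]
ft_force: [-0.3, -0.1, -1.9]
opening: 0.125
grip_force: 30.0
ft_force: [0.3, 0.9, -1.3]
opening: 0.122
grip_force: 30.0
t 12.58 at [ 571.3 -161.1  266.7] yaw -0.309 F [ 0.3  0.9 -1.3] shift [  0.9   0.6 129.7] turn 0.004
```

Run:
```python
from h import *
A=[]
for n in("top","scene"):
    p,W=look(n,n+"3"); A.append(p[90:290,160:430])
    m=(np.abs(W[...,2]-271)<7)&(np.hypot(W[...,0]-572,W[...,1]+161)<74); P=W[m]
    r=np.hypot(P[:,0]-572,P[:,1]+161); P=P[r>50]
    print(n,len(P),circ(P),P.min(0).round(),P.max(0).round())
    m=(np.abs(W[...,2]-140)<5)&(np.hypot(W[...,0]-572,W[...,1]+161)<74); P=W[m]; print(len(P), circ(P) if len(P)>20 else "")
cv2.imwrite("pics/c3.png",cv2.resize(np.hstack(A)[:,:,::-1],None,fx=1.45,fy=1.45))
```

```text
Traceback (most recent call last):
ValueError: zero-size array to reduction operation minimum which has no identity
```

Converted, 64 mm / 300 = 0.2133, 50 mm / 300 = 0.1667.

```bash
echo '[[[0,0,0.0267,0,0],[0.0033,0.002,0.0667,0,0],[0.0033,0.002,0.1167,0,0],[0.0033,0.002,0.1667,0,0],[0.0033,0.002,0.2133,0,0]]]' > rows.txt && python3 steer.py rows.txt
echo '[[[0,0,0.0333,0,0],[0,0,0.0667,0,0],[0,0,0.1,0,0],[0,0,0.1267,0,0],[0,0,0.1467,0,0]]]' > rows.txt && python3 steer.py rows.txt
echo '[[[0,0,0.01,0,0],[0,0,0.02,0,0],[0,0,0.03,0,0],[0,0,0.0367,0,0],[0,0,0.0367,0,0]]]' > rows.txt && python3 steer.py rows.txt
python3 g.py 572 -162 137 -0.313
```

```text
t: 13.05
eef_pos: [571.9, -162.0, 201.4]
tcp_rot: [3.142, 0.001, -0.31]
ft_force: [-0.0, -0.4, -1.7]
opening: 0.121
grip_force: 30.0
t: 13.47
eef_pos: [572.1, -162.1, 157.9]
tcp_rot: [3.142, 0.0, -0.31]
ft_force: [-0.3, -0.5, -2.6]
opening: 0.125
grip_force: 30.0
t: 13.88
eef_pos: [572.2, -162.1, 147.7]
tcp_rot: [3.142, 0.0, -0.31]
ft_force: [0.7, 0.3, -1.9]
opening: 0.123
grip_force: 30.0
t 13.88 at [ 572.2 -162.1  147.7] yaw -0.31 F [ 0.7  0.3 -1.9] shift [-0.2 -0.  10.7] turn 0.003
```

Converted, 7 mm / 300 = 0.0233, 6 mm / 300 = 0.02.

```bash
echo '[[[0,0,0.005,0,0],[0,0,0.01,0,0],[0,0,0.015,0,0],[0,0,0.02,0,0],[0,0,0.0233,0,0]]]' > rows.txt && python3 steer.py rows.txt
echo '[[[0,0,0.002,0,0],[0,0,0.004,0,0],[0,0,0.006,0,0],[0,0,0.0073,0,0],[0,0,0.0073,0,0]]]' > rows.txt && python3 steer.py rows.txt
```

```text
t: 14.3
eef_pos: [572.2, -162.1, 140.6]
tcp_rot: [3.142, 0.0, -0.31]
ft_force: [-0.7, -0.5, -2.4]
opening: 0.122
grip_force: 30.0
t: 14.72
eef_pos: [572.2, -162.1, 138.6]
tcp_rot: [3.142, 0.0, -0.31]
ft_force: [0.3, -1.0, -2.6]
opening: 0.128
grip_force: 30.0
```

Converted, 1.5 mm / 300 = 0.005, 1.2 mm / 300 = 0.004.

```bash
echo '[[[0,0,0.0013,0,0],[0,0,0.0027,0,0],[0,0,0.004,0,0],[0,0,0.005,0,0],[0,0,0.005,0,0]]]' > rows.txt && python3 steer.py rows.txt
echo '[[[0,0,0.001,0,0],[0,0,0.002,0,0],[0,0,0.002,0,0]]]' > rows.txt && python3 steer.py rows.txt
```

```text
t: 15.13
eef_pos: [572.3, -162.1, 137.3]
tcp_rot: [3.142, -0.0, -0.31]
ft_force: [-1.0, -0.1, -0.4]
opening: 0.124
grip_force: 30.0
t: 15.38
eef_pos: [572.3, -162.2, 137.1]
tcp_rot: [3.141, -0.001, -0.31]
ft_force: [-1.5, 0.3, 4.4]
opening: 0.122
grip_force: 30.0
```

Converted, -0.6 mm / 300 = -0.002.

```bash
echo '[[[0,0,-0.002,0,0.1],[0,0,-0.002,0,0.3],[0,0,-0.002,0,0.45],[0,0,-0.002,0,0.45],[0,0,-0.002,0,0.45]]]' > rows.txt && python3 steer.py rows.txt
echo '[[[0,0,-0.0067,0,0.45],[0,0,-0.02,0,0.45],[0,0,-0.04,0,0.45],[0,0,-0.0667,0,0.45],[0,0,-0.1067,0,0.45]]]' > rows.txt && python3 steer.py rows.txt
echo '[[[0,0,-0.0833,0,0.45],[0,0,-0.2,0,0.45],[0,0,-0.3167,0,0.2],[0,0,-0.4333,0,0],[0,0,-0.5333,0,0]]]' > rows.txt && python3 steer.py rows.txt
echo '[[[-0.1,0,0,0,0],[-0.2167,0,0,0,0],[-0.3333,0,0,0,0],[-0.4167,0,0,0,0],[-0.4667,0,0,0,0]]]' > rows.txt && python3 steer.py rows.txt
python3 - <<'E'
from h import *
A=[]
for n in("top","scene"):
    p,W=look(n,n+"4"); A.append(p[90:290,160:430])
    d=np.hypot(W[...,0]-572,W[...,1]+162)
    m=(W[...,2]>138)&(W[...,2]<152)&(d<72)&(d>52); P=W[m]
    if len(P)<20: print(n,len(P)); continue
    c=np.linalg.lstsq(np.c_[P[:,:2]-[572,-162],np.ones(len(P))],P[:,2],rcond=None)[0]
    print(n,len(P),circ(P),"plane slope,z",c.round(3))
    m=(W[...,2]>156)&(W[...,2]<170)&(d<45); P=W[m]; print("bar",len(P),P.mean(0) if len(P) else "")
cv2.imwrite("pics/c4.png",cv2.resize(np.hstack(A)[:,:,::-1],None,fx=1.45,fy=1.45))
E
```

```text
t: 15.8
eef_pos: [572.2, -162.1, 137.0]
tcp_rot: [3.142, 0.0, -0.31]
ft_force: [0.4, -0.2, 0.6]
opening: 0.344
grip_force: 0.0
t: 16.22
eef_pos: [572.0, -162.0, 169.6]
tcp_rot: [3.142, 0.001, -0.31]
ft_force: [-0.2, -0.5, 0.4]
opening: 0.45
grip_force: 0.0
t: 16.63
eef_pos: [572.0, -162.0, 332.7]
tcp_rot: [3.141, -0.002, -0.31]
ft_force: [0.5, 0.4, -1.1]
opening: 0.294
grip_force: 0.0
t: 17.05
eef_pos: [436.4, -118.4, 330.3]
tcp_rot: [3.141, -0.001, -0.31]
ft_force: [1.0, -0.4, 1.1]
opening: 0.009
grip_force: 0.0
top 122 (array([ 596.81696191, -174.82009467]), np.float64(36.15523753649462)) plane slope,z [-9.90000e-02  6.10000e-02  1.50014e+02]
bar 7 [ 612.66232123 -173.18636517  158.74276455]
scene 363 (array([ 571.46187249, -159.73002566]), np.float64(61.25074362866904)) plane slope,z [-2.00000e-03  5.00000e-03  1.42254e+02]
bar 91 [ 571.25935059 -158.54755282  160.38351953]
```

View pics/c4.png

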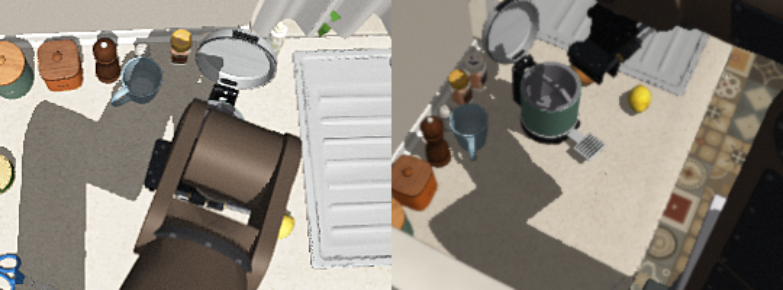

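The scene crop shows the bucket rim sitting level in the shell at (550,85), bar visible, and the lid still open at (512,28).

```bash
python3 - <<'E'
from h import *
for n in("top","scene"):
    p,W=look(n); y=-.313; dx=W[...,0]-572; dy=W[...,1]+162
    bx=dx*np.cos(y)+dy*np.sin(y); by=-dx*np.sin(y)+dy*np.cos(y)
    m=(bx>80)&(bx<400)&(abs(by)<200)&(W[...,2]>100)
    for z0,z1 in((100,200),(200,250),(250,290),(290,330),(330,400),(400,700)):
        for b0,b1 in((-200,-80),(-80,80),(80,200)):
            k=m&(W[...,2]>z0)&(W[...,2]<z1)&(by>b0)&(by<b1)
            if k.sum()>5: print(n,(z0,z1),(b0,b1),k.sum(),"bx",np.percentile(bx[k],[1,50,99]).round())
E
python3 g.py 753 -220.5 330 -0.313
```

```text
top (100, 200) (-200, -80) 397 bx [218. 259. 277.]
top (100, 200) (-80, 80) 1818 bx [ 83. 132. 378.]
top (100, 200) (80, 200) 712 bx [173. 234. 256.]
top (200, 250) (-200, -80) 424 bx [238. 261. 277.]
top (200, 250) (-80, 80) 1160 bx [111. 144. 378.]
top (200, 250) (80, 200) 414 bx [217. 236. 257.]
top (250, 290) (-200, -80) 385 bx [239. 260. 278.]
top (250, 290) (-80, 80) 785 bx [123. 220. 380.]
top (250, 290) (80, 200) 369 bx [217. 237. 256.]
top (290, 330) (-200, -80) 441 bx [240. 261. 278.]
top (290, 330) (-80, 80) 669 bx [132. 261. 380.]
top (290, 330) (80, 200) 393 bx [218. 236. 256.]
top (330, 400) (-200, -80) 865 bx [242. 261. 279.]
top (330, 400) (-80, 80) 1130 bx [214. 266. 382.]
top (330, 400) (80, 200) 825 bx [217. 237. 256.]
top (400, 700) (-200, -80) 4640 bx [245. 262. 281.]
top (400, 700) (-80, 80) 4181 bx [216. 257. 374.]
top (400, 700) (80, 200) 2640 bx [217. 236. 257.]
scene (100, 200) (-200, -80) 470 bx [237. 317. 394.]
scene (100, 200) (-80, 80) 1116 bx [ 82. 127. 287.]
scene (100, 200) (80, 200) 509 bx [175. 235. 257.]
scene (200, 250) (-200, -80) 441 bx [238. 263. 395.]
scene (200, 250) (-80, 80) 852 bx [111. 142. 339.]
scene (200, 250) (80, 200) 294 bx [217. 235. 255.]
scene (250, 290) (-200, -80) 249 bx [238. 257. 363.]
scene (250, 290) (-80, 80) 521 bx [122. 216. 287.]
scene (250, 290) (80, 200) 270 bx [216. 234. 255.]
scene (290, 330) (-200, -80) 274 bx [239. 257. 274.]
scene (290, 330) (-80, 80) 367 bx [130. 256. 287.]
scene (290, 330) (80, 200) 285 bx [216. 235. 255.]
scene (330, 400) (-200, -80) 512 bx [240. 258. 274.]
scene (330, 400) (-80, 80) 599 bx [213. 264. 288.]
scene (330, 400) (80, 200) 558 bx [218. 236. 256.]
scene (400, 700) (-200, -80) 618 bx [243. 258. 275.]
scene (400, 700) (-80, 80) 1725 bx [213. 263. 288.]
scene (400, 700) (80, 200) 2690 bx [217. 234. 256.]
t 17.25 at [ 439.3 -119.5  330.1] yaw -0.31 F [ 0.2  0.1 -0. ] shift [3.296e+02 3.000e-01 7.000e-01] turn 0.003
```

Run:
```python
from h import *
for n in("top","scene"):
    p,W=look(n)
    for z0,z1 in((240,330),(330,450),(450,700)):
        for y0 in range(-340,-80,40):
            k=(W[...,0]>(765 if z0<330 else 640))&(W[...,0]<950)&(W[...,1]>y0)&(W[...,1]<y0+40)&(W[...,2]>z0)&(W[...,2]<z1)
            if k.sum()>5: print(n,z0,y0,k.sum(),np.percentile(W[k][:,0],[0,2,50]).round())
```

```text
top 240 -340 310 [778. 783. 796.]
top 240 -300 145 [765. 765. 774.]
top 240 -260 378 [766. 768. 840.]
top 240 -220 259 [837. 838. 841.]
top 240 -180 263 [837. 838. 841.]
top 240 -140 271 [837. 839. 841.]
top 240 -100 280 [837. 838. 841.]
top 330 -340 530 [778. 780. 796.]
top 330 -300 485 [759. 760. 767.]
top 330 -260 651 [769. 771. 840.]
top 330 -220 488 [837. 839. 841.]
top 330 -180 492 [838. 838. 840.]
top 330 -140 492 [837. 838. 840.]
top 330 -100 478 [837. 838. 840.]
top 450 -340 739 [775. 778. 792.]
top 450 -300 1272 [760. 762. 768.]
top 450 -260 923 [771. 774. 840.]
top 450 -220 578 [837. 838. 841.]
top 450 -180 588 [837. 838. 841.]
top 450 -140 603 [837. 838. 840.]
top 450 -100 622 [838. 838. 840.]
scene 240 -340 62 [781. 785. 792.]
scene 240 -300 79 [765. 765. 771.]
scene 240 -260 278 [765. 768. 838.]
scene 240 -220 175 [836. 837. 839.]
scene 240 -180 184 [836. 837. 839.]
scene 240 -140 191 [836. 837. 839.]
scene 240 -100 203 [835. 837. 839.]
scene 330 -340 67 [786. 789. 792.]
scene 330 -300 241 [760. 760. 766.]
scene 330 -260 443 [765. 768. 839.]
scene 330 -220 287 [837. 838. 840.]
scene 330 -180 304 [837. 838. 841.]
scene 330 -140 318 [837. 838. 841.]
scene 330 -100 321 [837. 838. 840.]
scene 450 -340 28 [788. 789. 792.]
scene 450 -300 280 [760. 760. 767.]
scene 450 -260 424 [768. 771. 839.]
scene 450 -220 370 [837. 838. 840.]
scene 450 -180 478 [837. 838. 840.]
scene 450 -140 623 [837. 838. 840.]
scene 450 -100 799 [836. 838. 840.]
```

Run:
```python
from h import *
s=env.state(); t=s["eef_pos"]; a=s["joints"][0]; u=np.array([np.cos(a),np.sin(a)]); print(s["joints"].round(2))
for n in("top","scene"):
    p,W=look(n); d=W[...,:2]-t[:2]; r=d@u; l=-d[...,0]*u[1]+d[...,1]*u[0]
    for z0 in range(330,900,40):
        k=(np.hypot(r,l)<230)&(W[...,2]>z0)&(W[...,2]<=z0+40)
        if k.sum()>5: print(n,z0-330,k.sum(),"rad",r[k].min().round(),r[k].max().round(),"lat",l[k].min().round(),l[k].max().round())
```

```text
[-0.41  0.13  1.78 -0.    1.23  1.47]
top 80 456 rad -43.0 27.0 lat -64.0 92.0
top 120 187 rad -42.0 25.0 lat -47.0 92.0
top 160 105 rad -39.0 29.0 lat -2.0 43.0
top 200 79 rad -42.0 23.0 lat -43.0 42.0
top 240 161 rad -62.0 44.0 lat -43.0 65.0
top 280 3871 rad -134.0 45.0 lat -65.0 67.0
top 320 4122 rad -188.0 8.0 lat -61.0 61.0
top 360 5369 rad -222.0 -94.0 lat -63.0 64.0
top 400 3981 rad -230.0 -172.0 lat -62.0 63.0
scene 0 48 rad -14.0 4.0 lat -8.0 11.0
scene 40 35 rad -41.0 22.0 lat -79.0 87.0
scene 80 853 rad -45.0 27.0 lat -75.0 94.0
scene 120 329 rad -38.0 21.0 lat -24.0 93.0
scene 160 449 rad -41.0 30.0 lat 6.0 56.0
scene 200 74 rad -45.0 31.0 lat 60.0 67.0
scene 240 778 rad -139.0 45.0 lat 24.0 70.0
scene 280 2508 rad -211.0 43.0 lat -60.0 70.0
scene 320 2405 rad -223.0 1.0 lat -60.0 67.0
scene 360 1919 rad -222.0 -93.0 lat -61.0 67.0
scene 400 958 rad -230.0 -177.0 lat -44.0 65.0
```

The rows are not in the units I measure in: shifts go in shares of 0.3 m and turns go in shares of 90 degrees. I convert before sending: -0.6 rad / 1.5708 = -0.382.

```bash
echo '[[[0,0,0,-0.0764,0.4],[0,0,0,-0.1528,0.8],[0,0,0,-0.2292,1],[0,0,0,-0.3056,1],[0,0,0,-0.382,1]]]' > rows.txt && python3 steer.py rows.txt>/dev/null
echo '[[[0,0,0,-0.0764,1],[0,0,0,-0.1528,1],[0,0,0,-0.2292,1],[0,0,0,-0.3056,1],[0,0,0,-0.382,1]]]' > rows.txt && python3 steer.py rows.txt>/dev/null
echo '[[[0,0,0,-0.0764,1],[0,0,0,-0.1528,1],[0,0,0,-0.2292,1],[0,0,0,-0.3056,1],[0,0,0,-0.382,1]]]' > rows.txt && python3 steer.py rows.txt>/dev/null
echo '[[[0,0,0,-0.0509,1],[0,0,0,-0.0509,1],[0,0,0,-0.0509,1]]]' > rows.txt && python3 steer.py rows.txt
python3 - <<'E'
from h import *
p,W=look("top"); X,Y,Z=W[...,0],W[...,1],W[...,2]
for y in range(-270,-205,8):
    k=(X>700)&(Y>y)&(Y<y+8)&(Z>320)&(Z<650); print(y,k.sum(),X[k].min().round() if k.any() else "")
k=(np.hypot(X-705,Y+205)<130)&(Z>180)&(Z<318)&(X<760); y=-.313
bx=(X[k]-572)*np.cos(y)+(Y[k]+162)*np.sin(y); by=-(X[k]-572)*np.sin(y)+(Y[k]+162)*np.cos(y)
q=abs(by-30)<25
for z in range(180,320,15):
    w=q&(Z[k]>z)&(Z[k]<z+15)
    if w.any(): print("lid z",z,w.sum(),bx[w].min().round(),bx[w].max().round())
E
python3 g.py 697.5 -179 330 1.571
```

```text
t: 18.95
eef_pos: [439.3, -119.5, 328.8]
tcp_rot: [-3.141, -0.0, 1.567]
ft_force: [-0.1, -0.0, 0.6]
opening: 1.0
grip_force: 0.0
-270 669 760.0
-262 713 767.0
-254 387 774.0
-246 212 838.0
-238 219 838.0
-230 216 838.0
-222 224 838.0
-214 217 837.0
-206 221 838.0
lid z 180 65 99.0 133.0
lid z 195 65 128.0 136.0
lid z 210 67 133.0 142.0
lid z 225 72 137.0 146.0
lid z 240 38 142.0 148.0
lid z 255 9 139.0 152.0
lid z 270 70 126.0 156.0
lid z 285 67 129.0 154.0
lid z 300 9 138.0 145.0
t 19.0 at [ 439.2 -119.5  328.9] yaw 1.567 F [-0.2 -0.4  0. ] shift [-58.5 258.6  -1.2] turn -0.004
```

Converted, 170 mm / 300 = 0.5667, 135 mm / 300 = 0.45.

```bash
echo '[[[-0.0233,0.1,-0.01,0,1],[-0.05,0.2167,-0.01,0,1],[-0.0767,0.3333,-0.01,0,1],[-0.1033,0.45,-0.01,0,1],[-0.13,0.5667,-0.01,0,1]]]' > rows.txt && python3 steer.py rows.txt
echo '[[[-0.0233,0.1,0,0,1],[-0.0433,0.2,0,0,1],[-0.06,0.2667,0,0,1],[-0.065,0.2953,0,0,1],[-0.065,0.2953,0,0,1]]]' > rows.txt && python3 steer.py rows.txt
python3 g.py 697.5 -179 262 1.571
```

```text
t: 19.42
eef_pos: [610.6, -158.8, 331.9]
tcp_rot: [-3.141, 0.0, 1.567]
ft_force: [0.2, -0.7, -0.0]
opening: 0.998
grip_force: 0.0
t: 19.83
eef_pos: [698.9, -178.4, 330.2]
tcp_rot: [-3.14, -0.001, 1.568]
ft_force: [-0.1, 0.4, 0.3]
opening: 0.997
grip_force: 0.0
t 19.83 at [ 698.9 -178.4  330.2] yaw 1.568 F [-0.1  0.4  0.3] shift [-0.6 -1.3 68.2] turn -0.003
```

Converted, 66 mm / 300 = 0.22, 55 mm / 300 = 0.1833.

```bash
echo '[[[0,0,0.0333,0,1],[0,0,0.0833,0,1],[0,0,0.1333,0,1],[0,0,0.1833,0,1],[0,0,0.22,0,1]]]' > rows.txt && python3 steer.py rows.txt
echo '[[[0.005,-0.0167,0,0,1],[0.01,-0.0333,0,0,1],[0.0167,-0.05,0,0,1],[0.02,-0.0633,0,0,1],[0.0267,-0.08,0,0,1]]]' > rows.txt && python3 steer.py rows.txt
echo '[[[0.0067,-0.02,0,0,1],[0.0133,-0.04,0,0,1],[0.02,-0.06,0,0,1],[0.0267,-0.08,0,0,1],[0.0333,-0.1,0,0,1]]]' > rows.txt && python3 steer.py rows.txt
```

```text
t: 20.25
eef_pos: [696.2, -177.8, 264.7]
tcp_rot: [-3.14, -0.0, 1.569]
ft_force: [0.2, 0.1, -0.9]
opening: 0.999
grip_force: 0.0
t: 20.67
eef_pos: [673.2, -170.0, 267.3]
tcp_rot: [3.14, 0.001, 1.57]
ft_force: [1.2, -0.3, 0.5]
opening: 0.999
grip_force: 0.3
t: 21.08
eef_pos: [642.8, -159.8, 266.1]
tcp_rot: [-3.142, 0.0, 1.57]
ft_force: [0.3, 0.5, 0.7]
opening: 1.004
grip_force: 0.1
```

Converted, -30 mm / 300 = -0.1, -24 mm / 300 = -0.08.

```bash
echo '[[[0.0067,-0.02,0,0,1],[0.0133,-0.04,0,0,1],[0.02,-0.06,0,0,1],[0.0267,-0.08,0,0,1],[0.0333,-0.1,0,0,1]]]' > rows.txt && python3 steer.py rows.txt
echo '[[[0.0067,-0.0167,0,0,1],[0.0133,-0.0333,0,0,1],[0.0167,-0.05,0,0,1],[0.02,-0.0667,0,0,1],[0.0267,-0.08,0,0,1]]]' > rows.txt && python3 steer.py rows.txt
python3 - <<'E'
from h import *
p,W=look("scene","scene5"); cv2.imwrite("pics/c5.png",cv2.resize(p[40:240,180:340,::-1],None,fx=3,fy=3))
E
```

```text
t: 21.5
eef_pos: [612.8, -149.8, 266.1]
tcp_rot: [-3.141, 0.0, 1.57]
ft_force: [0.2, -0.0, -0.1]
opening: 0.999
grip_force: 0.0
t: 21.92
eef_pos: [588.9, -142.0, 266.1]
tcp_rot: [-3.142, 0.0, 1.57]
ft_force: [-0.7, -0.1, 1.3]
opening: 0.997
grip_force: 0.0
```

View pics/c5.png

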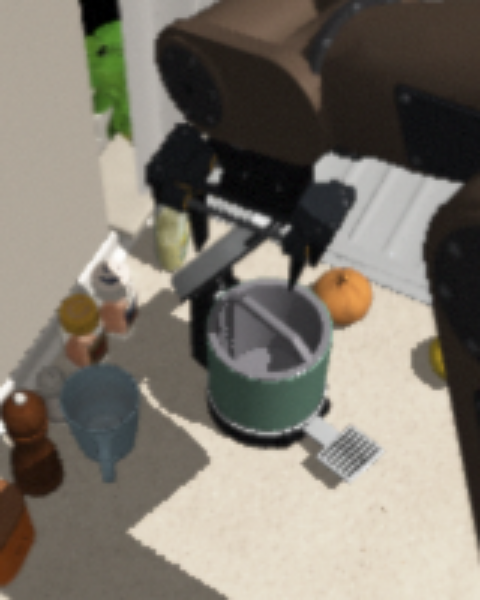

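The lid edge is between the fingers at (245,245), tipped well forward; the bucket sits in the bin at (270,320).

Converted, -150 mm / 300 = -0.5, -130 mm / 300 = -0.4333.

```bash
echo '[[[0,0,0,0,1],[0,0,0,0,1],[0,0,0,0,1],[0,0,0,0,1],[0,0,0,0,1]]]' > rows.txt && python3 steer.py rows.txt
echo '[[[0,0,-0.0167,0,1],[0,0,-0.04,0,1],[0,0,-0.0733,0,1],[0,0,-0.1167,0,1],[0,0,-0.1667,0,1]]]' > rows.txt && python3 steer.py rows.txt
echo '[[[0,0,-0.0667,0,1],[0,0,-0.1333,0,1],[0,0,-0.2,0,1],[0,0,-0.2667,0,1],[0,0,-0.3,0,1]]]' > rows.txt && python3 steer.py rows.txt
echo '[[[-0.0333,-0.1,0,0,1],[-0.0667,-0.2167,0,0,1],[-0.1,-0.3333,0,0,1],[-0.1333,-0.4333,0,0,1],[-0.15,-0.5,0,0,1]]]' > rows.txt && python3 steer.py rows.txt
echo '[[[0,0,0,0,1],[0,0,0,0,1],[0,0,0,0,1],[0,0,0,0,1],[0,0,0,0,1]]]' > rows.txt && python3 steer.py rows.txt
python3 - <<'E'
from h import *
p,W=look("scene","scene6"); cv2.imwrite("pics/c6.png",cv2.resize(p[40:240,180:380,::-1],None,fx=3,fy=3))
d=np.hypot(W[...,0]-572,W[...,1]+162)<55; P=W[d&(W[...,2]<330)]; print(np.percentile(P,[2,50,98],axis=0).round())
E
```

```text
t: 22.38
eef_pos: [589.6, -142.0, 266.0]
tcp_rot: [-3.142, 0.0, 1.57]
ft_force: [0.1, 0.0, 0.6]
opening: 1.0
grip_force: 0.0
t: 22.8
eef_pos: [589.4, -142.0, 317.3]
tcp_rot: [3.142, 0.0, 1.57]
ft_force: [0.4, -0.1, -0.1]
opening: 1.0
grip_force: 0.0
t: 23.22
eef_pos: [589.6, -142.0, 409.7]
tcp_rot: [3.138, 0.001, 1.57]
ft_force: [0.2, -0.3, 0.8]
opening: 1.001
grip_force: 0.0
t: 23.63
eef_pos: [437.0, -187.1, 406.7]
tcp_rot: [3.141, 0.001, 1.569]
ft_force: [0.1, -0.5, 0.7]
opening: 0.996
grip_force: 0.0
t: 24.05
eef_pos: [440.1, -186.6, 405.8]
tcp_rot: [-3.141, -0.0, 1.571]
ft_force: [-0.5, -0.7, -0.2]
opening: 0.998
grip_force: 0.0
[[ 523. -210.  164.]
 [ 571. -161.  168.]
 [ 621. -113.  173.]]
```

View pics/c6.png

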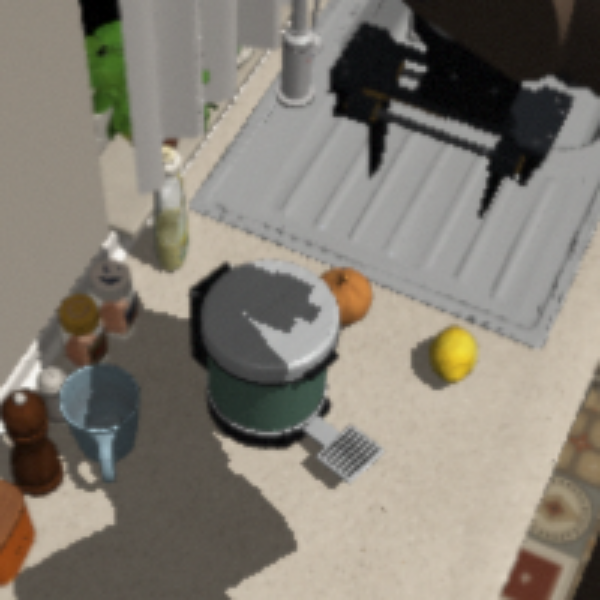

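The lid is shut at (270,320), its top level at about 168–170 mm. The mug, onion and lemon are where they were.

```bash
python3 -c "
from cell import env
print(env.job_done())"
```

```text
the job is handed in; nothing more can be done
None
```

The bucket is back in the bin with its rim hanging level, the lid is shut, and I handed the job in at about 24 s without touching the mug, onion, lemon or fish tin; no verdict came back.

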